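# Set the tape on the shelf board and pack the tools in the camper kitchen

### The job

Get the shelf board ready for sawing. Hook the end of the tape measure over the board's end that is next to the tool case, draw the tape out straight along the board until the front of its case has just cleared the blue masking-tape cutting mark, set it down flat on the board and push its red lock down, so that it stays drawn and hooked there. Pack every loose tool lying about (screwdriver, spirit level, screw box, hex-key set, pliers: whichever are there) into the tool case, then swing its lid shut and press its front edge down until the catch clicks; leave the kitchen things where they are.

Things in the scene. Friction and masses are not known exactly. Their poses are not given: they have to be found in the camera images.
- tape: Tape measure, yellow with black base: 80 long (x), 44 wide (y: grip across this), 72 high, 0.5 kg, standing on the board. Origin: centre of the underside; x points out of the blade's mouth. A red lock stands up from the front of its top. The end hook hangs 8 below the underside, 10 before the mouth, so on a flat surface it stands nose-up 5 degrees. Its feet hold it against the spring when set down on the board.
- tape_nose (a point): The middle of the lower front edge of the case: 40 in front of the case's origin, 2 above the underside.
- tape_hook (a point): The end hook, a steel lip 25 wide and 3 thick: this point is in the middle of the lip's inner face (the face that bears on a board's end), 4 below the level of the case's underside. Fully reeled in it is at x = 50 of the case. The lip reaches 4 lower than this point and 8 below the underside.
- tape_blade (a joint): How far the tape is drawn out, in m: 0 reeled in, at most 0.19. A spring draws it in with 1.2 to 1.8 N. The blade lies straight, just above the level of the case's underside.
- tape_lock (a joint): The red thumb lock, in m: 0 up (free); pushed straight down it snaps over and stays at about 0.007, where it clamps the blade. It takes about 4 N.
- tape_lock_top (a point): Middle of the top face of the red lock (20 x 24), 86 above the case's underside and 26 in front of its origin while up, 7 lower when locked.
- board: Wooden shelf board, 360 long (x), 110 wide (y), 18 thick, lying on an anti-slip mat: it does not move. Origin: centre of its underside. Its end at x = -180 is the one next to the tool case, where the tape is to be hooked; there is free air in front of that end.
- mark: Cutting mark: strip of blue masking tape across the board, 6 wide, on the board's upper face. Origin: on the edge of the strip that is farther from the hooking end; axes as the board's (x away from the hooking end). It lies 110 to 150 from the hooking end.
- toolcase: Dark blue tool case, 190 deep (x), 320 wide (y), open tray 60 high with 5 mm walls and floor, fixed. Origin: centre of its underside; the front (-x) faces the robot, with an orange spring catch in the middle of the front. The lid is hinged along the far (+x) rim.
- case_hinge (a point): Middle of the lid's hinge line: 95 behind the case's origin, 62 above its underside; the hinge line runs along the case's y.
- case_lid (a joint): Lid angle in rad: 0 shut, 1.57 upright, at most 1.9 (leaning back). It is sprung so that it stays about where it is left, and rises by itself from the shut position unless the catch holds it. The catch resists with up to about 9 N at the front edge from 17 to 10 mm above shut, then snaps over and holds.
- case_lid_edge (a point): Point on the lid's upper (outer) face, in the middle of its width, 180 from the hinge line and 12 in from the front edge. Shut, the upper face is 77 above the table. The lid plate is 5 thick, 192 by 322.
- screwdriver: Screwdriver 150 long with red handle, lying flat; x runs from handle to tip, the handle is the -x half (26 thick), the blade the +x half (6 thick). Origin: middle of its length on the underside; grip the handle about 30 behind the origin. Absent in some runs.
- level: Small spirit level, aluminium bar 150 (x) x 40 (y) x 20 high with yellow-green vials. Origin: centre of the underside. Absent in some runs.
- screwbox: Green plastic screw box with grey lid, 97 (x) x 50 (y) x 30 high. Origin: centre of the underside. Absent in some runs.
- hexset: Red folding hex-key set, 110 (x) x 38 (y) x 24 high. Origin: centre of the underside. Absent in some runs.
- pliers: Pliers 145 long (x) lying flat, orange handles to -x (up to 47 apart over their outsides), dark steel head to +x: a block 22 wide (y) and 14 high from x = -7 to 43 (grip it there, about x = 18), then jaws 13 wide. Origin: on its underside, between head and handles. Absent in some runs.
- plate: White plate, 170 across; leave alone.
- drink_can: Yellow drink can, 66 across, 150 high; leave alone.
- mug: Blue mug, 80 across, 90 high; leave alone.
- spice_jar: Amber spice jar with red cap, 48 across, 85 high; leave alone.
- phone: Black phone lying flat, 150 x 72; leave alone.
- paste_tube: Brown paste tube lying flat, about 155 x 50; leave alone.
Mind the look-alikes: they are no part of the job. What is shaped like the level but turquoise is not meant.

How it is judged:
By the outcome, as a careful person would: the job done as asked, in the order asked, and still so for the second after the job is handed in, with the robot touching nothing.
Of screwdriver, level, screwbox, hexset, pliers only 3 to 5 are there at a start; the rules pass over those that are not, and their reading is None.
At some moment in a run one of screwdriver, level, screwbox, hexset, pliers may be knocked a few centimetres aside while the robot is not near it.
Once in a run the grip may slacken for a moment while it holds something.
It also fails if it takes over 210 s, if anything falls off the work surface, if the arm or the gripper's body presses on something with over 40 N, if the wrist force passes 120 N, or if a joint passes its speed limit or range.

### The arm

A 7-joint arm with a two-finger parallel gripper is mounted at the origin on the work surface. World frame = base frame: x ahead of the robot, y to its left, z up, the work surface at z = 0. Lengths are in m, angles in rad, forces in N, time in s.
With the tool pointing down it reaches from about 0.425 to 0.875 m from the base axis. Payload 4.7 kg.
Tool frame: the origin (TCP) lies between the finger pads; the fingertips stand 17 mm ahead of it and the grasp point (between the pads) lies 2 mm behind it (arm.tips_ahead is the distance from the TCP to the fingertips, in m); z points along the fingers, y is the line along which they close (so a half turn about z gives the same grasp; the last joint's range is limited). The gripper opens to 85 mm and grips with 20 to 120 N. Pads are 22 mm wide; open, the fingers measure 114 mm over their backs; the gripper's body (76 mm by 85 mm) begins 54 mm behind the grasp point. The pads swing forward as they close: fully open they stand 13 mm farther back than shut.
Start: joints at [-1.239, 0.321, -0.07, 1.45, 0.023, 1.371, -0.057], TCP at [0.203, 0.617, 0.248] pointing down, gripper open.
Joint ranges: [-2.86, 2.86], [-0.3, 2.09], [-1.38, 1.24], [0.06, 2.45], [-1.56, 4.7], [0.09, 2.05], [-2.69, 2.69]. Speed limits (rad/s): [2.57, 2.57, 3.14, 3.14, 3.14, 3.14, 3.14].

### API

Orientations are given as [roll, pitch, yaw] about the fixed x, y, z axes, in that order (R = Rz(yaw) Ry(pitch) Rx(roll)).
In Python, from station import arm gives the robot as it stands.
- The arm moves only by the shell command python3 -m pendant 'ROWS' [FORCE]. ROWS is a JSON object of lists of equal length, an entry for each row: "linear": the shift along the world's x, y, z as a fraction of full scale, a list of three; "rot": the turn, a rotation vector about the world's x, y, z as a fraction of full scale, a list of three; "hand": the opening, from 0 (shut) to 1 (fully open). In form: {"linear": [[x, y, z], ...], "rot": [[ax, ay, az], ...], "hand": [hand, ...]}. A call has 1 to 20 rows; each row is the pose to reach, as a shift and turn from the pose commanded when the call began, turning the shorter way round; what a row does not reach only later rows make up. Full scale, the value 1, is 10 cm for a shift and 360 degrees for a turn. A row lasts 1/10 s, in which the tool goes at most 50 mm and 8.59 degrees, less where a joint would pass 70% of its speed; a pose out of reach is approached as far as the arm can. A call with a number of a shift or a turn outside -1 to 1 is refused whole. A call with a gripper value outside its range is refused whole. The fingers move at their own pace and stop on an object; FORCE is the grip in N (left out, the last holds). Time passes only in rows, so rows that repeat a pose let the fingers close. It gives the time, the measured TCP pose, the force, the opening and the grip force at its end, in the units of the state.
- arm.get_obs(): the state, without advancing time (a new reading comes with each control period).
- arm.camera(name): name is "scene" or "top" or "wrist"; returns the picture (480x640x3 uint8, red, green, blue); there is no depth.
- arm.camera_info(name): a dict with "fx", "fy", "cx", "cy" (pixels), "camera_from_world" (4x4, takes a point from world to camera coordinates). Camera axes: x right, y down, z forward; pixel columns grow to the right and rows downward; lengths in m; the calibration is good to about 2 mm. A picture is of the moment at which its call begins: read the wrist's pose just before it. camera_info takes no time and is no camera call; for the wrist camera it gives the pose at the moment of the call.
- arm.close_job(): hands the job in; it is judged then, once.
The state is a dict: "t": time; "joints": joint angles; "dq": joint speeds; "effort": joint torques, N m; "ee_pos": TCP position; "orientation": TCP orientation; "contact_force": force on the tool from outside, world axes, zero at the start; "wrist_torque": the same for the moment, N m; "opening": opening from 0.0 (shut) to 1.0 (fully open); "grasp_force": force on a finger pad.
Only numpy, scipy, OpenCV 4.12 (cv2) and the standard library are available. Lean on these libraries where they do the work, as an engineer would, in place of code of your own. Each camera call takes 0.05 s, during which the arm holds its last target. There are 200 camera calls.

## Working session

There is one attempt and no reset: what is moved stays moved. The work goes in short steps, Python scripts to look and compute and a shell command to move; the robot and the scene stay as the last step left them, time stands still between calls to the robot, and variables do not carry over. Pictures are saved under pics/ and viewed, at most 14 in all, crops included, and the job is handed in when it is done.

```bash
ls; mkdir -p pics
python3 - <<'E'
from station import arm
import cv2,numpy as np
for n in("scene","top"):
    im=arm.camera(n);cv2.imwrite(f"pics/{n}0.png",im[:,:,::-1])
    i=arm.camera_info(n);print(n,i["fx"],i["cx"],np.round(i["camera_from_world"],3).tolist())
print(arm.get_obs())
E
```

```text
pics
scene 480.63042659020306 322.63468658381316 [[-0.812, 0.583, 0.012, 0.436], [0.497, 0.703, -0.509, -0.221], [-0.305, -0.408, -0.86, 1.41], [0.0, 0.0, 0.0, 1.0]]
top 604.785861664254 314.79755213424716 [[0.054, -0.999, 0.004, -0.041], [-0.977, -0.053, -0.208, 0.529], [0.208, 0.008, -0.978, 1.499], [0.0, 0.0, 0.0, 1.0]]
{'t': 0.1, 'joints': array([-1.2388986 ,  0.32179315, -0.07007277,  1.45152751,  0.02259515,
        1.37083245, -0.05688469]), 'dq': array([ 9.06815221e-05, -4.54789478e-04,  8.57896524e-04, -3.63075061e-03,
       -4.66027235e-04,  2.52532810e-04,  7.77341610e-04]), 'effort': array([ 3.88696520e-06, -4.94877326e+01, -3.83694023e-01, -3.15210056e+01,
        1.31449127e-02,  7.51019397e-03, -2.42918833e-05]), 'ee_pos': array([0.20301741, 0.61700628, 0.24731681]), 'orientation': array([-3.13982123e+00,  9.22347912e-05,  2.82382530e+00]), 'contact_force': array([ 0.57260531,  0.37410662, -0.72393183]), 'wrist_torque': array([ 0.02284066, -0.01851043, -0.04765062]), 'grasp_force': 0.0, 'opening': 0.9984160172456366}
```

View pics/scene0.png

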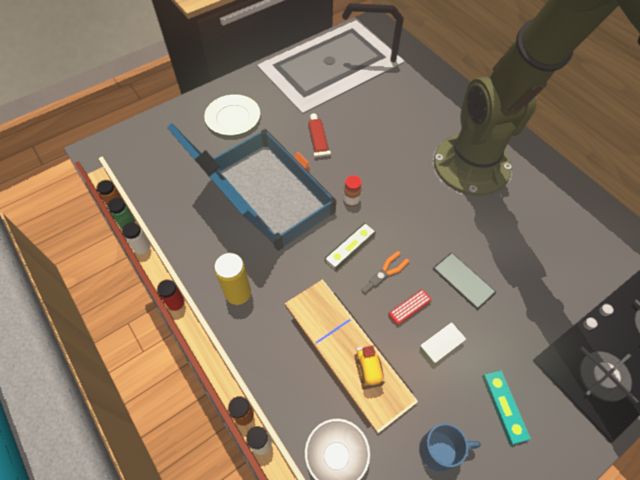

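View pics/top0.png

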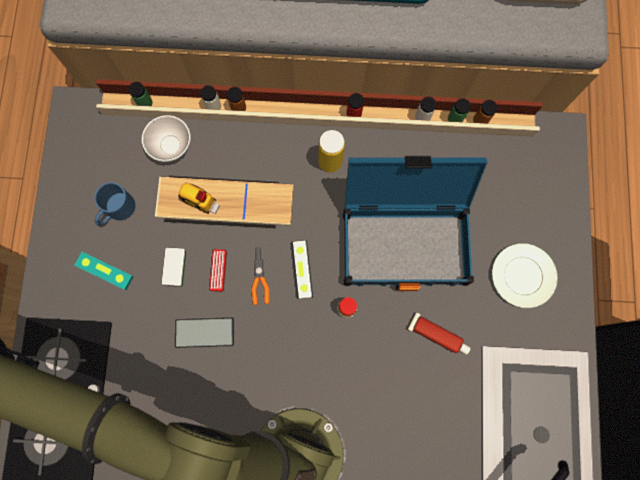

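The top view shows the case at (408,245) with its lid up and the board running from x=157 to 293 with the mark at 246. The tape is at (198,197). The level is at (302,269), pliers (260,275), hex set (218,270) and a light box (173,267). There is a red tube-like thing at (438,334). I'll zoom in and measure.

```bash
cat > h.py <<'E'
import cv2,numpy as np
from station import arm
def ray(n,u,v,info=None):
    i=info or arm.camera_info(n);T=np.array(i["camera_from_world"]);R=T[:3,:3]
    o=-R.T@T[:3,3];d=R.T@np.array([(u-i["cx"])/i["fx"],(v-i["cy"])/i["fy"],1]);return o,d
def onz(n,u,v,z,info=None):
    o,d=ray(n,u,v,info);return o+d*(z-o[2])/d[2]
def pix(n,P,info=None):
    i=info or arm.camera_info(n);c=np.array(i["camera_from_world"])@np.append(P,1)
    return np.array([i["fx"]*c[0]/c[2]+i["cx"],i["fy"]*c[1]/c[2]+i["cy"]])
def shot(n,name):
    o=arm.get_obs();i=arm.camera_info(n);im=arm.camera(n);cv2.imwrite(f"pics/{name}.png",im[:,:,::-1])
    import pickle;pickle.dump((o,i),open(f"pics/{name}.pkl","wb"));return im,i,o
E
python3 - <<'E'
from h import *
im=cv2.imread("pics/top0.png")
a=cv2.resize(im[160:310,60:320],None,fx=3,fy=3,interpolation=2)[:,:780]
b=cv2.resize(im[150:370,330:480],None,fx=2,fy=2)
cv2.imwrite("pics/a.png",a)
hsv=cv2.cvtColor(im,cv2.COLOR_BGR2HSV)
def comp(name,lo,hi,roi,z):
    m=np.zeros(hsv.shape[:2],np.uint8);x0,y0,x1,y1=roi
    m[y0:y1,x0:x1]=cv2.inRange(hsv,lo,hi)[y0:y1,x0:x1]
    c,_=cv2.findContours(m,0,2);c=max(c,key=cv2.contourArea)
    B=cv2.boxPoints(cv2.minAreaRect(c))
    W=np.array([onz("top",*p,z)[:2] for p in B]);e=W[1]-W[0],W[2]-W[1]
    L=max(e,key=np.linalg.norm)
    print(name,"c",W.mean(0).round(4),"sizes",[round(np.linalg.norm(k),3) for k in e],"yaw long",round(np.degrees(np.arctan2(L[1],L[0])),1),"px",B.mean(0).round(1))
comp("board",(8,50,110),(28,190,255),(140,165,310,235),.018)
comp("mark",(105,90,60),(130,255,255),(230,170,260,230),.018)
comp("level",(0,0,150),(180,255,255),(285,235,318,305),.020)
comp("hex",(0,120,90),(180,255,255),(205,240,232,300),.024)
comp("box",(0,0,150),(180,90,255),(155,240,190,295),.030)
comp("pliers",(0,0,0),(180,255,75),(245,240,272,285),.014)
comp("plior",(5,150,120),(20,255,255),(245,265,275,310),.01)
comp("tape",(15,150,100),(32,255,255),(175,170,225,225),.072)
comp("catch",(5,150,120),(20,255,255),(395,278,425,295),.05)
comp("case",(95,120,40),(115,255,255),(340,200,475,290),.06)
E
```

```text
board c [0.6348 0.2373] sizes [np.float64(0.12), np.float64(0.371)] yaw long -90.2 px [223.7 200.9]
mark c [0.6374 0.1808] sizes [np.float64(0.094), np.float64(0.004)] yaw long -0.1 px [244.8 201. ]
level c [0.4622 0.0179] sizes [np.float64(0.034), np.float64(0.151)] yaw long -170.5 px [301.9 269.1]
hex c [0.4475 0.2362] sizes [np.float64(0.111), np.float64(0.038)] yaw long 0.2 px [217.6 269.7]
box c [0.4498 0.3517] sizes [np.float64(0.099), np.float64(0.052)] yaw long 0.0 px [172.8 266.1]
pliers c [0.4427 0.1394] sizes [np.float64(0.0), np.float64(0.0)] yaw long 0.0 px [255. 274.]
plior c [0.4009 0.1249] sizes [np.float64(0.044), np.float64(0.071)] yaw long -176.0 px [259.5 290.5]
tape c [0.6305 0.3004] sizes [np.float64(0.044), np.float64(0.095)] yaw long -117.4 px [196.1 195.4]
catch c [ 0.4278 -0.2573] sizes [np.float64(0.051), np.float64(0.015)] yaw long -86.9 px [409. 286.]
case c [ 0.63   -0.2489] sizes [np.float64(0.328), np.float64(0.043)] yaw long -86.9 px [408. 208.]
```

View pics/a.png

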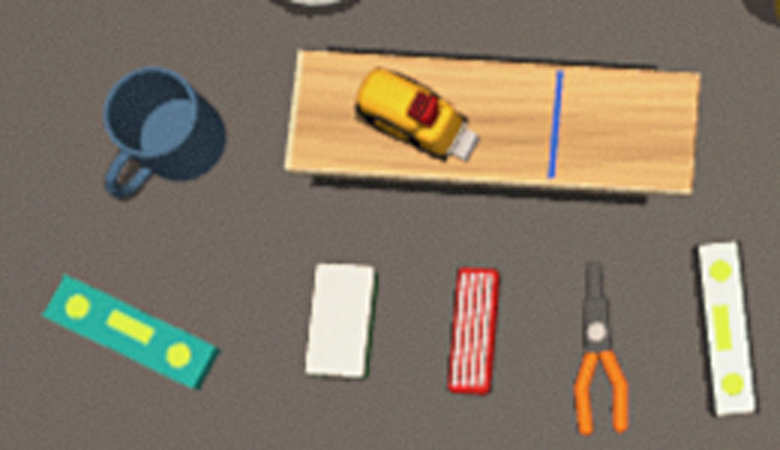

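The box has green sides and a grey lid, so it is the screw box. The loose tools present are the level, pliers, hex set and screw box. There is no screwdriver; the red thing has a crimped end and a cap, so it is the tube. Next I'll measure the board, the case and the wrist camera offset.

Run:
```python
from h import *
C=[(159.3,176.7),(293.3,184.3),(290,224),(155,216.7)]
W=np.array([onz("top",*p,.018)[:2] for p in C]);print("board",W.round(4).tolist(),W.mean(0).round(4))
i=arm.camera_info("wrist");T=np.array(i["camera_from_world"]);R=T[:3,:3];o=-R.T@T[:3,3]
print("wristcam pos",o.round(4),"R",R.round(3).tolist(),i["fx"],i["cx"],i["cy"])
im=cv2.imread("pics/top0.png");cv2.imwrite("pics/c.png",cv2.resize(im[140:370,330:580],None,fx=2.6,fy=2.6,interpolation=2))
```

```text
board [[0.6922, 0.4158], [0.6907, 0.0543], [0.5807, 0.0564], [0.581, 0.4153]] [0.6362 0.2355]
wristcam pos [0.1216 0.6446 0.3735] R [[0.312, 0.95, -0.001], [0.899, -0.295, 0.325], [0.308, -0.103, -0.946]] 427.9077494881862 323.2397998754569 242.23732584506303
```

View pics/c.png

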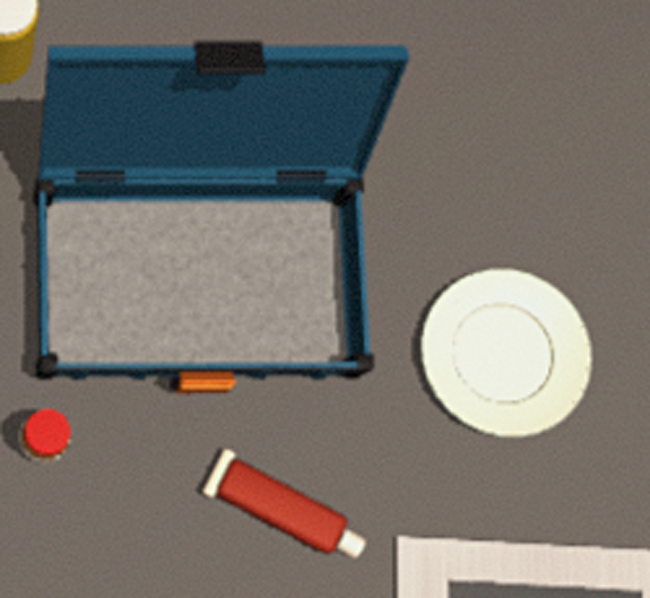

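The red item is a tube with a crimped end and a white cap, so it stays where it is. The case's rim corners are at crop (46,360), (360,360), (352,185) and (44,187). I'll move to hover over the tape.

```bash
A='{"linear":[[0.28,-0.22,0],[0.57,-0.44,0],[0.854,-0.654,0]],"rot":[[0,0,0.0145],[0,0,0.029],[0,0,0.0434]],"hand":[1,1,1]}'
python3 -m pendant '{"linear":[[0.28,-0.22,0],[0.57,-0.44,0],[0.854,-0.654,0]],"rot":[[0,0,0.0145],[0,0,0.029],[0,0,0.0434]],"hand":[1,1,1]}'
python3 -m pendant '{"linear":[[0.28,-0.22,0],[0.57,-0.44,0],[0.854,-0.654,0]],"rot":[[0,0,0.0145],[0,0,0.029],[0,0,0.0434]],"hand":[1,1,1]}'
python3 -m pendant '{"linear":[[0.28,-0.22,0],[0.57,-0.44,0],[0.854,-0.654,0]],"rot":[[0,0,0.0145],[0,0,0.029],[0,0,0.0434]],"hand":[1,1,1]}'
python3 -m pendant '{"linear":[[0.28,-0.22,0],[0.57,-0.44,0],[0.854,-0.654,0]],"rot":[[0,0,0.0145],[0,0,0.029],[0,0,0.0434]],"hand":[1,1,1]}'
python3 -m pendant '{"linear":[[0.28,-0.22,0],[0.57,-0.44,0],[0.854,-0.654,0],[0.854,-0.654,0],[0.854,-0.654,0],[0.854,-0.654,0]],"rot":[[0,0,0.0145],[0,0,0.029],[0,0,0.0434],[0,0,0.0434],[0,0,0.0434],[0,0,0.0434]],"hand":[1,1,1,1,1,1]}'
python3 - <<'E'
from h import *
shot("wrist","w1")
C=[(46,360),(360,360),(352,185),(44,187)]
W=np.array([onz("top",330+u/2.6,140+v/2.6,.060)[:2] for u,v in C]);print("case",W.round(4).tolist(),W.mean(0).round(4))
E
```

```text
t: 0.4
ee_pos: [0.2892, 0.551, 0.2476]
orientation: [-3.141, -0.0, 3.101]
contact_force: [1.4, 0.0, -0.8]
opening: 1.0
grasp_force: 0.0
t: 0.7
ee_pos: [0.3749, 0.4853, 0.2479]
orientation: [-3.141, -0.0, -2.91]
contact_force: [0.9, -0.2, 0.9]
opening: 1.002
grasp_force: 0.0
t: 1.0
ee_pos: [0.4603, 0.42, 0.2479]
orientation: [-3.141, -0.001, -2.638]
contact_force: [0.7, 0.1, 0.4]
opening: 1.003
grasp_force: 0.0
t: 1.3
ee_pos: [0.5456, 0.3546, 0.2478]
orientation: [3.141, -0.001, -2.365]
contact_force: [-0.3, -0.1, 0.2]
opening: 0.998
grasp_force: 0.0
t: 1.9
ee_pos: [0.629, 0.2919, 0.2479]
orientation: [3.14, -0.0, -2.095]
contact_force: [-0.3, -0.0, 0.0]
opening: 1.002
grasp_force: 0.0
case [[0.4372, -0.1004], [0.4538, -0.4057], [0.6296, -0.3976], [0.6108, -0.091]] [ 0.5328 -0.2487]
```

View pics/w1.png

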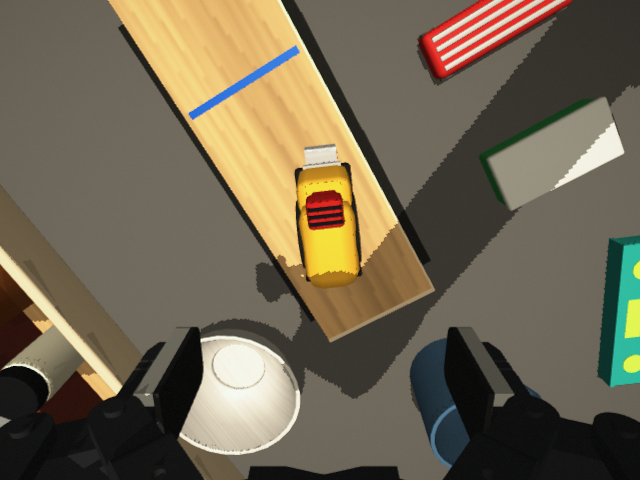

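The tape's hook is at px (321,148–165), its red lock at (325,211) and its rear at (335,283). The mark's line runs from (190,117) to (298,49).

Run:
```python
from h import *
import pickle
o,i=pickle.load(open("pics/w1.pkl","rb"))
im=cv2.imread("pics/w1.png");hsv=cv2.cvtColor(im,cv2.COLOR_BGR2HSV)
def cen(m,roi):
    M=np.zeros_like(m);x0,y0,x1,y1=roi;M[y0:y1,x0:x1]=m[y0:y1,x0:x1];ys,xs=np.nonzero(M);return xs.mean(),ys.mean()
red=cv2.inRange(hsv,(0,150,60),(6,255,255))|cv2.inRange(hsv,(172,150,60),(180,255,255))
lock=cen(red,(290,180,360,240));print("lockpx",lock)
L=onz("",*lock,.108,i);print("lock",L.round(4))
H=onz("",321,155,.026,i);print("hook",H.round(4))
d=H-L;print("axis from lock-hook",np.degrees(np.arctan2(d[1],d[0])),np.hypot(d[0],d[1]))
yl=cv2.inRange(hsv,(18,120,90),(32,255,255));c,_=cv2.findContours(yl[160:300,285:370],0,2);c=max(c,key=cv2.contourArea);r=cv2.minAreaRect(c);print(r)
print("hook corners",[onz("",u,v,.026,i)[:2].round(4).tolist() for u,v in((305,147),(337,145),(304,166),(340,164))])
for k in((190,117),(298,49)):print("mark",onz("",*k,.018,i).round(4))
bl=cv2.inRange(hsv,(105,120,100),(125,255,255));b=cv2.minAreaRect(np.argwhere(bl[30:140,170:320])[:,::-1].astype(np.int32));
print("markC",onz("",b[0][0]+170,b[0][1]+30,.018,i).round(4))
for k in((331,342),(434,290),(118,12),(284,0)):print("bd",onz("",*k,.018,i).round(4))
```

```text
lockpx (np.float64(324.20362473347546), np.float64(207.91684434968016))
lock [0.6187 0.2801 0.108 ]
hook [0.6093 0.2594 0.026 ]
axis from lock-hook -114.41325620537177 0.022797289953605485
((35.51583480834961, 63.33258056640625), (129.9004364013672, 72.72711944580078), 87.27368927001953)
hook corners [[0.6172, 0.2475], [0.5943, 0.2589], [0.6256, 0.2601], [0.5996, 0.2733]]
mark [0.6854 0.1819 0.018 ]
mark [0.585  0.1825 0.018 ]
markC [0.634  0.1815 0.018 ]
bd [0.6902 0.418  0.018 ]
bd [0.5815 0.4178 0.018 ]
bd [0.6876 0.0942 0.018 ]
bd [0.5768 0.1491 0.018 ]
```

```bash
python3 -m pendant '{"linear":[[0,0.03,-0.3],[0,0.07,-0.6],[0,0.07,-0.9]],"rot":[[0,0,0.005],[0,0,0.0092],[0,0,0.0092]],"hand":[1,1,1]}' >/dev/null
python3 -m pendant '{"linear":[[0,0,-0.3],[0,0,-0.6],[0,0,-0.8],[0,0,-0.9],[0,0,-0.9],[0,0,-0.9],[0,0,-0.9]],"rot":[[0,0,0],[0,0,0],[0,0,0],[0,0,0],[0,0,0],[0,0,0],[0,0,0]],"hand":[1,1,1,1,1,1,1]}'
python3 -m pendant '{"linear":[[0,0,0],[0,0,0],[0,0,0],[0,0,0],[0,0,0],[0,0,0],[0,0,0],[0,0,0]],"rot":[[0,0,0],[0,0,0],[0,0,0],[0,0,0],[0,0,0],[0,0,0],[0,0,0],[0,0,0]],"hand":[0,0,0,0,0,0,0,0]}' 80
```

```text
t: 2.95
ee_pos: [0.6311, 0.2982, 0.0703]
orientation: [-3.14, 0.003, -2.038]
contact_force: [-1.0, -0.3, -0.1]
opening: 1.001
grasp_force: 0.0
t: 3.75
ee_pos: [0.6303, 0.2977, 0.0692]
orientation: [-3.141, 0.001, -2.038]
contact_force: [-2.3, -1.1, 5.5]
opening: 0.509
grasp_force: 79.2
```

```bash
python3 -m pendant '{"linear":[[0,0,0.2],[0,0,0.4],[0,0,0.5],[0,0,0.5]],"rot":[[0,0,0],[0,0,0.02],[0,0,0.04],[0,0,0.06]],"hand":[0,0,0,0]}' >/dev/null
python3 -m pendant '{"linear":[[0.01,-0.2,0],[0.02,-0.5,0],[0.03,-0.8,0],[0.03,-1,0]],"rot":[[0,0,0.0139],[0,0,0.0139],[0,0,0.0139],[0,0,0.0139]],"hand":[0,0,0,0]}' >/dev/null
python3 -m pendant '{"linear":[[0.01,-0.2,0],[0.02,-0.5,0],[0.03,-0.8,0],[0.03,-1,0],[0.03,-1,0],[0.03,-1,0],[0.03,-1,0]],"rot":[[0.0139,0,0],[0.0139,0,0],[0.0139,0,0],[0.0139,0,0],[0.0139,0,0],[0.0139,0,0],[0.0139,0,0]],"hand":[0,0,0,0,0,0,0]}'
python3 -c "
from h import *
shot('wrist','w2')"
```

```text
t: 5.25
ee_pos: [0.6352, 0.0987, 0.1174]
orientation: [3.14, 0.088, -1.573]
contact_force: [-0.2, 0.2, -5.4]
opening: 0.511
grasp_force: 81.0
```

View pics/w2.png

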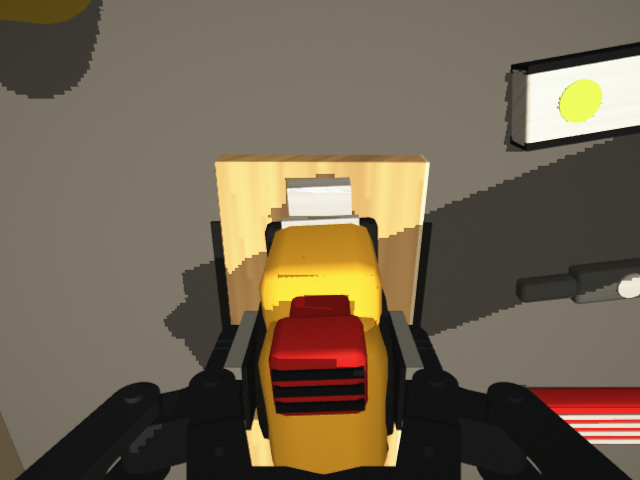

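Board end edge is at v≈161 (u 218–428), and the hook's tip edge runs (286,181)–(351,178).

Run:
```python
from h import *
import pickle
o,i=pickle.load(open("pics/w2.pkl","rb"))
im=cv2.imread("pics/w2.png")
for u,v in((218,161),(428,161),(218,155),(428,156)):print("edge",onz("",u,v,.018,i).round(4))
for u,v in((286,181),(351,178),(288,217),(352,217)):print("hook",onz("",u,v,.071,i).round(4))
cv2.imwrite("pics/w2c.png",cv2.resize(im[140:250,200:440],None,fx=3.3,fy=3.3,interpolation=2))
```

```text
edge [0.6872 0.0567 0.018 ]
edge [0.5793 0.0569 0.018 ]
edge [0.6868 0.0536 0.018 ]
edge [0.5796 0.0544 0.018 ]
hook [0.648  0.0522 0.071 ]
hook [0.6223 0.0511 0.071 ]
hook [0.6478 0.0675 0.071 ]
hook [0.6215 0.0675 0.071 ]
```

View pics/w2c.png

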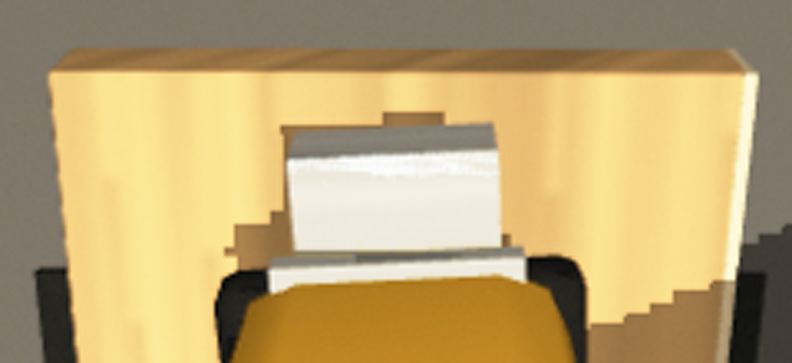

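```bash
python3 -m pendant '{"linear":[[0,-0.11,0],[0,-0.11,-0.15],[0,-0.11,-0.3],[0,-0.11,-0.4],[0,-0.11,-0.45],[0,-0.11,-0.5],[0,-0.11,-0.5],[0,-0.11,-0.5]],"rot":[[0,0,0],[0,0,0],[0,0,0],[0,0,0],[0,0,0],[0,0,0],[0,0,0],[0,0,0]],"hand":[0,0,0,0,0,0,0,0]}'
python3 -c "
from h import *
shot('wrist','w3')"
```

```text
t: 6.1
ee_pos: [0.6364, 0.0867, 0.0687]
orientation: [-3.141, 0.088, -1.574]
contact_force: [0.1, 0.8, -6.6]
opening: 0.51
grasp_force: 81.0
```

View pics/w3.png

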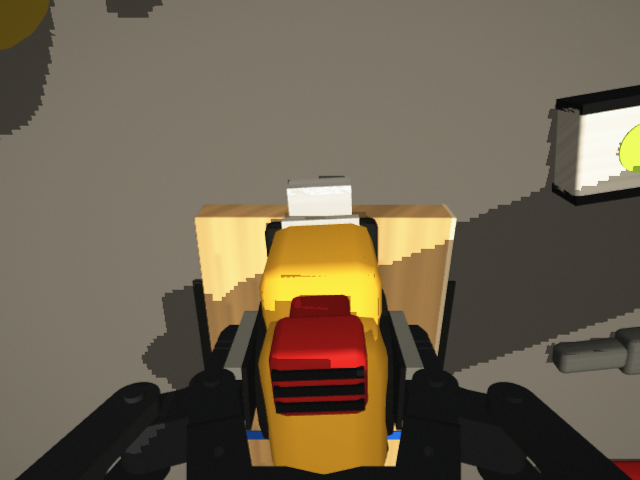

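The hook lip (v≈187) is clearly past the board's end edge (v≈217). I'll lower slightly and draw.

```bash
python3 -m pendant '{"linear":[[0,0,-0.02],[0,0.05,-0.02],[0,0.1,-0.02],[0,0.15,-0.02],[0,0.2,-0.02],[0,0.3,-0.02],[0,0.4,-0.02],[0,0.5,-0.02],[0,0.6,-0.02],[0,0.7,-0.02],[0,0.7,-0.02]],"rot":[[0,0,0],[0,0,0],[0,0,0],[0,0,0],[0,0,0],[0,0,0],[0,0,0],[0,0,0],[0,0,0],[0,0,0],[0,0,0]],"hand":[0,0,0,0,0,0,0,0,0,0,0]}'
python3 -m pendant '{"linear":[[0,0.1,0],[0,0.2,0],[0,0.3,0],[0,0.4,0],[0,0.5,0],[0,0.56,0],[0,0.6,0],[0,0.62,0],[0,0.62,0]],"rot":[[0,0,0],[0,0,0],[0,0,0],[0,0,0],[0,0,0],[0,0,0],[0,0,0],[0,0,0],[0,0,0]],"hand":[0,0,0,0,0,0,0,0,0]}'
python3 -c "
from h import *
shot('wrist','w4')"
```

```text
t: 7.25
ee_pos: [0.6356, 0.1596, 0.0667]
orientation: [3.141, 0.089, -1.571]
contact_force: [-0.5, -0.3, -7.0]
opening: 0.508
grasp_force: 82.2
t: 8.15
ee_pos: [0.6362, 0.2186, 0.0664]
orientation: [3.141, 0.087, -1.574]
contact_force: [-0.4, -1.6, -6.1]
opening: 0.508
grasp_force: 81.7
```

View pics/w4.png

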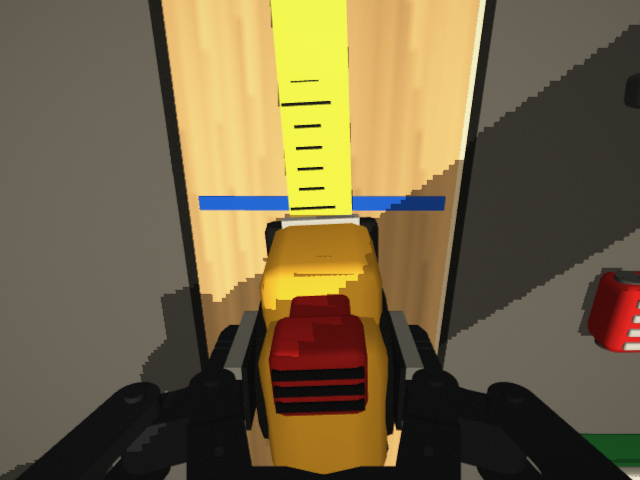

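Run:
```python
from h import *
import pickle
o,i=pickle.load(open("pics/w4.pkl","rb"));im=cv2.imread("pics/w4.png")
for u,v in((240,210),(400,210)):print("mark far",onz("",u,v,.018,i).round(4))
for v,z in((214,.021),(217,.021),(217,.03),(220,.021),(222,.03)):print(v,z,onz("",270,v,z,i).round(4))
cv2.imwrite("pics/w4c.png",cv2.resize(im[180:250,240:400],None,fx=5,fy=5,interpolation=2))
```

```text
mark far [0.6687 0.1849 0.018 ]
mark far [0.6026 0.1851 0.018 ]
214 0.021 [0.656  0.1856 0.021 ]
217 0.021 [0.6561 0.1869 0.021 ]
217 0.03 [0.6549 0.1835 0.03  ]
220 0.021 [0.6561 0.1882 0.021 ]
222 0.03 [0.655  0.1856 0.03  ]
```

View pics/w4c.png

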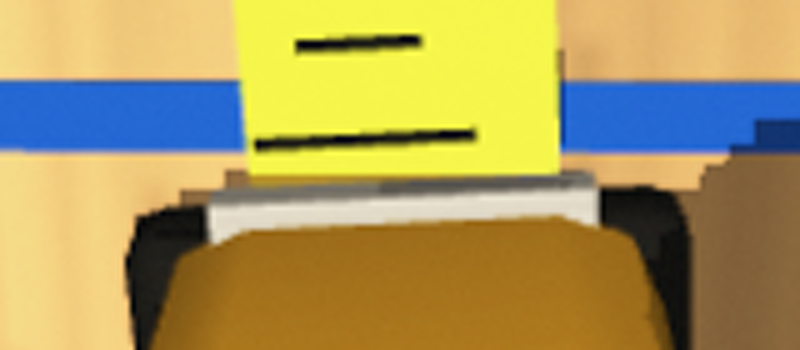

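The nose clears the mark by about 1.5 mm, but the blade leans about 1.8°. I'll straighten it, add 2 mm, and set it down.

```bash
python3 -m pendant '{"linear":[[0,0.01,0],[0,0.02,0],[0,0.02,0],[0,0.02,-0.01],[0,0.02,-0.015],[0,0.02,-0.015]],"rot":[[0,0,-0.003],[0,0,-0.005],[0,0,-0.005],[0,0,-0.005],[0,0,-0.005],[0,0,-0.005]],"hand":[0,0,0,0,0,0]}'
python3 -m pendant '{"linear":[[0,0,-0.01],[0,0,-0.015],[0,0,-0.015],[0,0,-0.015]],"rot":[[0,0,0],[0,0,0],[0,0,0],[0,0,0]],"hand":[0,0,0,0]}'
python3 -c "
from h import *
im,i,o=shot('wrist','w5');hsv=cv2.cvtColor(im,cv2.COLOR_RGB2HSV)
y=cv2.inRange(hsv,(26,120,150),(32,255,255))
for v in (20,100,150,190):
  xs=np.nonzero(y[v,200:420])[0]+200;print(v,xs.min(),xs.max(),onz('',(xs.min()+xs.max())/2,v,.020,i).round(4))
b=cv2.inRange(hsv,(105,120,80),(125,255,255));ys,xs=np.nonzero(b[150:260,150:500]);print('mark rows',ys.min()+150,ys.max()+150, 'far',onz('',230,ys.max()+151,.018,i).round(4))
"
```

```text
t: 8.8
ee_pos: [0.6365, 0.2204, 0.0656]
orientation: [-3.141, 0.087, -1.605]
contact_force: [-1.2, -3.4, 0.6]
opening: 0.503
grasp_force: 83.2
t: 9.2
ee_pos: [0.6365, 0.2204, 0.0655]
orientation: [-3.141, 0.087, -1.605]
contact_force: [-4.2, -6.2, 8.9]
opening: 0.509
grasp_force: 84.0
20 272 345 [0.6362 0.1171 0.02  ]
100 279 348 [0.6356 0.1431 0.02  ]
150 283 349 [0.6354 0.1614 0.02  ]
190 287 350 [0.6351 0.1773 0.02  ]
mark rows 189 209 far [0.6718 0.1852 0.018 ]
```

```bash
python3 -m pendant '{"linear":[[0,0,0],[0,0,0],[0,0,0],[0,0,0],[0,0,0],[0,0,0.1],[0,0,0.3],[0,0,0.6],[0,0,0.9],[0,0,1]],"rot":[[0,0,0],[0,0,0],[0,0,0],[0,0,0],[0,0,0],[0,0,0],[0,0,0],[0,0,0],[0,0,0],[0,0,0]],"hand":[1,1,1,1,1,1,1,1,1,1]}'
python3 -m pendant '{"linear":[[0,0,0.1],[0,0,0.2],[0,0,0.2],[0,0,0.2]],"rot":[[-0.0139,0,0],[-0.0139,0,0],[-0.0139,0,0],[-0.0139,0,0]],"hand":[0,0,0,0]}'
python3 -c "
from h import *
import pickle
o,i=pickle.load(open('pics/w5.pkl','rb'));print('lock w5',onz('',320,366,.104,i).round(4))
im,i,o=shot('wrist','w6')"
```

```text
t: 10.25
ee_pos: [0.6376, 0.2218, 0.1678]
orientation: [-3.137, 0.09, -1.605]
contact_force: [0.3, 0.5, 1.2]
opening: 0.998
grasp_force: 0.0
t: 10.65
ee_pos: [0.6362, 0.2198, 0.1828]
orientation: [-3.139, 0.0, -1.606]
contact_force: [0.5, -0.3, -0.3]
opening: 0.327
grasp_force: 0.0
lock w5 [0.6346 0.1945 0.104 ]
```

View pics/w6.png

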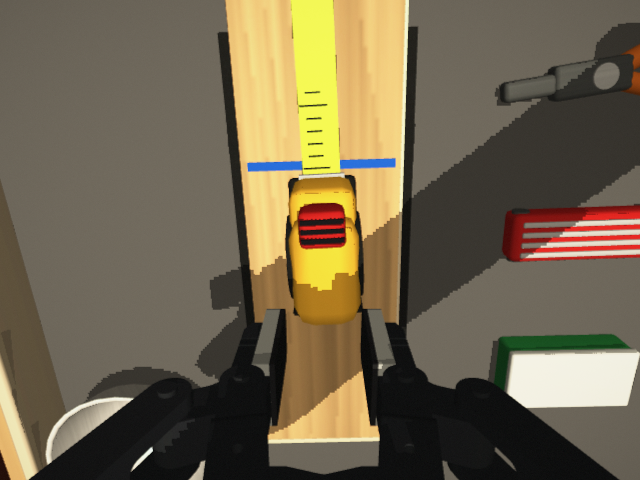

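The tape stays drawn past the mark (blue at v≈165, mouth at v≈176). The lock's top face is at about (322,228).

```bash
python3 -c "
from h import *
import pickle
o,i=pickle.load(open('pics/w6.pkl','rb'));
for v in(210,228,246):print(onz('',322,v,.104,i).round(4))
print(onz('',325,176,.021,i).round(4),onz('',325,169.5,.018,i).round(4))"
```

```text
[0.6342 0.1909 0.104 ]
[0.6345 0.2002 0.104 ]
[0.6348 0.2098 0.104 ]
[0.6324 0.1892 0.021 ] [0.6323 0.1853 0.018 ]
```

```bash
python3 -m pendant '{"linear":[[-0.015,-0.19,0],[-0.015,-0.19,-0.2],[-0.015,-0.19,-0.4],[-0.015,-0.19,-0.5],[-0.015,-0.19,-0.58],[-0.015,-0.19,-0.58],[-0.015,-0.19,-0.58]],"rot":[[0,0,0],[0,0,0],[0,0,0],[0,0,0],[0,0,0],[0,0,0],[0,0,0]],"hand":[0,0,0,0,0,0,0]}'
python3 -m pendant '{"linear":[[0,0,-0.03],[0,0,-0.06],[0,0,-0.09],[0,0,-0.1],[0,0,-0.1]],"rot":[[0,0,0],[0,0,0],[0,0,0],[0,0,0],[0,0,0]],"hand":[0,0,0,0,0]}'
```

```text
t: 11.4
ee_pos: [0.6349, 0.2017, 0.1258]
orientation: [-3.138, 0.001, -1.605]
contact_force: [0.1, 0.5, 0.5]
opening: -0.003
grasp_force: 0.0
t: 11.9
ee_pos: [0.6344, 0.2013, 0.115]
orientation: [-3.14, -0.0, -1.605]
contact_force: [0.1, -0.4, 0.9]
opening: -0.002
grasp_force: 0.0
```

```bash
python3 -m pendant '{"linear":[[0,0,-0.01],[0,0,-0.02],[0,0,-0.025],[0,0,-0.025]],"rot":[[0,0,0],[0,0,0],[0,0,0],[0,0,0]],"hand":[0,0,0,0]}'
python3 -m pendant '{"linear":[[0,0,-0.01],[0,0,-0.02],[0,0,-0.025],[0,0,-0.025]],"rot":[[0,0,0],[0,0,0],[0,0,0],[0,0,0]],"hand":[0,0,0,0]}'
```

```text
t: 12.3
ee_pos: [0.6346, 0.2014, 0.1127]
orientation: [-3.139, 0.0, -1.605]
contact_force: [0.2, 0.1, 0.2]
opening: 0.001
grasp_force: 0.0
t: 12.7
ee_pos: [0.6348, 0.2015, 0.1112]
orientation: [-3.138, -0.0, -1.605]
contact_force: [-1.0, -1.4, 5.0]
opening: -0.006
grasp_force: 2.5
```

```bash
python3 -m pendant '{"linear":[[0,0,-0.02],[0,0,-0.03],[0,0,-0.04],[0,0,-0.04]],"rot":[[0,0,0],[0,0,0],[0,0,0],[0,0,0]],"hand":[0,0,0,0]}'
python3 -c "
from h import *
print(arm.tips_ahead)
im,i,o=shot('wrist','w7');cv2.imwrite('pics/w7c.png',cv2.resize(im[150:480,180:460,::-1],None,fx=1.8,fy=1.8))"
```

```text
t: 13.1
ee_pos: [0.6355, 0.2016, 0.1111]
orientation: [-3.136, -0.001, -1.606]
contact_force: [-7.1, -4.3, 22.8]
opening: 0.002
grasp_force: 11.3
0.017
```

View pics/w7c.png

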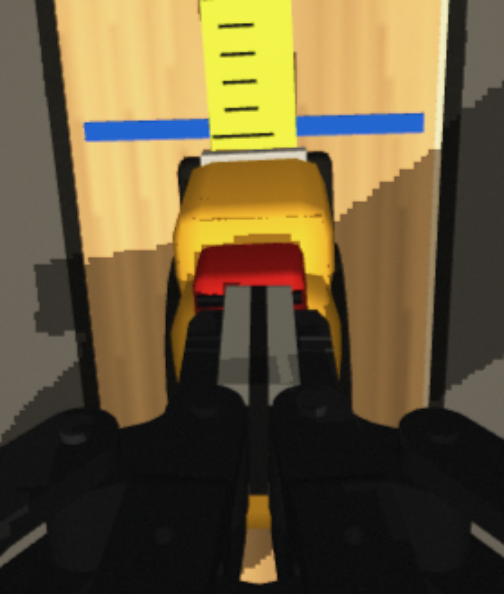

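The fingers are square on the red lock and it is hard down at 23 N. Two picture views are left, so from here I'll measure numerically. I'll lift and go to hover over the level.

```bash
cat >> h.py <<'E'
SPEC={"level":((0,0,140),(180,110,255),.020,.15,.04),"screwbox":((0,0,140),(180,110,255),.030,.097,.05),
"hexset":((0,110,60),(180,255,255),.024,.11,.038),"pliers":((6,170,100),(18,255,255),.008,.06,.047),"head":((0,0,20),(180,70,75),.014,.075,.022)}
def find(n,what,exp,r=.09,save="f"):
    lo,hi,z,L,Wd=SPEC[what];im,i,o=shot(n,save);hsv=cv2.cvtColor(im,cv2.COLOR_RGB2HSV)
    T=np.array(i["camera_from_world"]);R=T[:3,:3];c=-R.T@T[:3,3]
    u,v=np.meshgrid(np.arange(640),np.arange(480));d=np.stack([(u-i["cx"])/i["fx"],(v-i["cy"])/i["fy"],np.ones(u.shape)],-1)@R
    P=c+d*((z-c[2])/d[...,2])[...,None]
    m=cv2.inRange(hsv,np.array(lo),np.array(hi))*(np.hypot(P[...,0]-exp[0],P[...,1]-exp[1])<r).astype(np.uint8)
    m=cv2.morphologyEx(m,cv2.MORPH_CLOSE,np.ones((9,9)));k,l,s,ce=cv2.connectedComponentsWithStats(m)
    if k<2:print(what,"none");return
    b=1+np.argmax(s[1:,4]);Q=(P[l==b][:,:2]*1000).astype(np.float32);q=cv2.minAreaRect(Q)
    (w,h),a=q[1],q[2]
    if w<h:a+=90;w,h=h,w
    a=(a+90)%180-90
    print(n,what,"centre",np.round(np.array(q[0])/1000,4),"size",round(w),round(h),"yaw",round(a,1),"px",ce[b].round(),"t",o["t"],"tcp",o["ee_pos"].round(4),"toolyaw",round(np.degrees(o["orientation"][2]),1))
E
python3 -m pendant '{"linear":[[0,0,0.1],[0,0,0.4],[0,0,0.8],[0,0,1],[-0.2,-0.2,1],[-0.4,-0.4,1],[-0.6,-0.6,1],[-0.8,-0.8,1]],"rot":[[0,0,0],[0,0,0],[0,0,0],[0,0,-0.02],[0,0,-0.04],[0,0,-0.06],[0,0,-0.08],[0,0,-0.1]],"hand":[1,1,1,1,1,1,1,1]}' >/dev/null
python3 -m pendant '{"linear":[[-0.2,-0.2,0.2],[-0.5,-0.5,0.3],[-0.8,-0.8,0.3],[-0.9,-1,0.3],[-0.9,-1,0.3],[-0.9,-1,0.3],[-0.9,-1,0.3],[-0.9,-1,0.3]],"rot":[[0,0,-0.02],[0,0,-0.04],[0,0,-0.06],[0,0,-0.08],[0,0,-0.1],[0,0,-0.118],[0,0,-0.118],[0,0,-0.118]],"hand":[1,1,1,1,1,1,1,1]}'
python3 -c "
from h import *
find('wrist','level',(.46,.02),save='l1')
find('top','level',(.46,.02),save='t1')
find('top','hexset',(.4475,.236),save='t2')
find('top','pliers',(.41,.13),save='t3')
find('top','screwbox',(.45,.352),save='t4')"
```

```text
t: 14.75
ee_pos: [0.4646, 0.0217, 0.2363]
orientation: [-3.139, 0.0, -2.972]
contact_force: [0.5, -0.1, 0.5]
opening: 1.003
grasp_force: 0.0
wrist level centre [0.4602 0.019 ] size 150 33 yaw 9.4 px [319. 190.] t 14.75 tcp [0.4646 0.0217 0.2363] toolyaw -170.3
level none
top hexset centre [0.4209 0.2401] size 110 38 yaw 0.2 px [215. 280.] t 14.85 tcp [0.4646 0.0217 0.2362] toolyaw -170.3
top pliers centre [0.401  0.1277] size 71 39 yaw 4.0 px [259. 291.] t 14.9 tcp [0.4647 0.0217 0.2362] toolyaw -170.3
top screwbox centre [0.4496 0.3516] size 98 51 yaw -0.2 px [173. 266.] t 14.95 tcp [0.4647 0.0217 0.2362] toolyaw -170.3
```

```bash
python3 -m pendant '{"linear":[[-0.045,-0.025,-0.4],[-0.045,-0.025,-0.8],[-0.045,-0.025,-1]],"rot":[[0,0,0],[0,0,0],[0,0,0]],"hand":[1,1,1]}' >/dev/null
python3 -m pendant '{"linear":[[0,0,-0.4],[0,0,-0.8],[0,0,-1]],"rot":[[0,0,0],[0,0,0],[0,0,0]],"hand":[1,1,1]}' >/dev/null
python3 -m pendant '{"linear":[[0,0,-0.1],[0,0,-0.15],[0,0,-0.15],[0,0,-0.15],[0,0,-0.15],[0,0,-0.15],[0,0,-0.15],[0,0,-0.15],[0,0,-0.15],[0,0,-0.15],[0,0,-0.15]],"rot":[[0,0,0],[0,0,0],[0,0,0],[0,0,0],[0,0,0],[0,0,0],[0,0,0],[0,0,0],[0,0,0],[0,0,0],[0,0,0]],"hand":[1,1,1,0,0,0,0,0,0,0,0]}' 60
python3 -m pendant '{"linear":[[0,0,0.1],[0,0,0.3],[0,0,0.7],[0,0,1],[0,0,1]],"rot":[[0,0,0],[0,0,0],[0,0,0],[0,0,0],[0,0,0]],"hand":[0,0,0,0,0]}'
```

```text
t: 16.7
ee_pos: [0.4611, 0.0187, 0.0224]
orientation: [-3.138, 0.002, -2.975]
contact_force: [-0.7, -0.0, 5.8]
opening: 0.454
grasp_force: 61.2
t: 17.2
ee_pos: [0.4631, 0.0192, 0.1257]
orientation: [-3.136, 0.008, -2.975]
contact_force: [0.6, 0.3, -1.6]
opening: 0.452
grasp_force: 61.1
```

```bash
python3 -m pendant '{"linear":[[0.15,-0.15,0.15],[0.3,-0.45,0.2],[0.45,-0.75,0.2],[0.5,-0.85,0.2],[0.5,-0.85,0.2]],"rot":[[0,0,-0.004],[0,0,-0.008],[0,0,-0.012],[0,0,-0.0178],[0,0,-0.0178]],"hand":[0,0,0,0,0]}' >/dev/null
python3 -m pendant '{"linear":[[0.07,-0.35,0],[0.14,-0.7,0],[0.14,-0.784,0],[0.14,-0.784,-0.1],[0.14,-0.784,-0.5],[0.14,-0.784,-0.8],[0.14,-0.784,-0.9],[0.14,-0.784,-0.9]],"rot":[[0,0,0],[0,0,0],[0,0,0],[0,0,0],[0,0,0],[0,0,0],[0,0,0],[0,0,0]],"hand":[0,0,0,0,0,0,0,0]}'
```

```text
t: 18.5
ee_pos: [0.5226, -0.1419, 0.0497]
orientation: [3.142, -0.003, -3.084]
contact_force: [-0.8, -0.4, -1.7]
opening: 0.451
grasp_force: 60.9
```

```bash
python3 -m pendant '{"linear":[[0.05,-0.02,-0.1],[0.05,-0.02,-0.185],[0.05,-0.02,-0.185],[0.05,-0.02,-0.185],[0.05,-0.02,-0.185],[0.05,-0.02,-0.185],[0.05,-0.02,0],[0.05,-0.02,0.3],[0.05,-0.02,0.6],[0.05,-0.02,1]],"rot":[[0,0,0],[0,0,0],[0,0,0],[0,0,0],[0,0,0],[0,0,0],[0,0,0],[0,0,0],[0,0,0],[0,0,0]],"hand":[0,0,0,0.6,0.6,0.6,0.6,0.6,0.6,0.6]}'
python3 -m pendant '{"linear":[[-0.15,0.4,0.2],[-0.3,0.8,0.4],[-0.35,1,0.6],[-0.35,1,0.6]],"rot":[[0,0,0],[0,0,0],[0,0,0],[0,0,0]],"hand":[1,1,1,1]}'>/dev/null
python3 -m pendant '{"linear":[[-0.15,0.4,0.2],[-0.3,0.8,0.3],[-0.35,1,0.3],[-0.35,1,0.3]],"rot":[[0,0,0],[0,0,0],[0,0,0],[0,0,0]],"hand":[1,1,1,1]}'>/dev/null
python3 -m pendant '{"linear":[[-0.15,0.4,0],[-0.2,0.75,0],[-0.2,0.75,0],[-0.2,0.75,0],[-0.2,0.75,0]],"rot":[[0,0,0],[0,0,0],[0,0,0],[0,0,0],[0,0,0]],"hand":[1,1,1,1,1]}'
python3 -c "
from h import *
find('wrist','pliers',(.40,.128),save='p1')
find('wrist','head',(.46,.135),.07,save='p2')
find('top','level',(.53,-.145),save='t5')
find('top','hexset',(.42,.24),save='t6')"
```

```text
t: 19.5
ee_pos: [0.5282, -0.1462, 0.1518]
orientation: [-3.14, -0.002, -3.087]
contact_force: [0.6, 0.0, 0.2]
opening: 0.599
grasp_force: 0.0
t: 20.8
ee_pos: [0.4397, 0.1264, 0.241]
orientation: [-3.139, -0.001, -3.09]
contact_force: [0.4, -0.0, 0.9]
opening: 0.999
grasp_force: 0.0
wrist pliers centre [0.3995 0.1253] size 73 47 yaw 7.4 px [324. 153.] t 20.8 tcp [0.4397 0.1264 0.241 ] toolyaw -177.0
wrist head centre [0.4667 0.1646] size 82 76 yaw -83.1 px [368. 236.] t 20.85 tcp [0.4397 0.1265 0.241 ] toolyaw -177.0
top level centre [ 0.5281 -0.1667] size 166 134 yaw 2.4 px [372. 248.] t 20.9 tcp [0.4396 0.1267 0.2411] toolyaw -177.0
top hexset centre [0.4238 0.2082] size 178 106 yaw 5.2 px [226. 279.] t 20.95 tcp [0.4395 0.127  0.2411] toolyaw -177.0
```

View pics/p1.png

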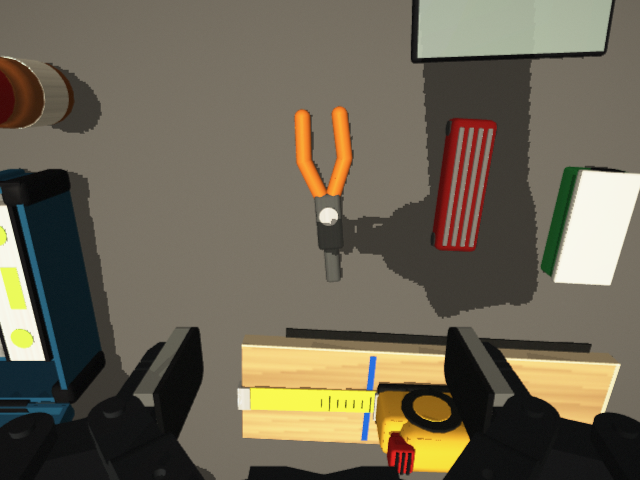

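The pliers' head block spans (327,195)–(330,248) and the jaw tip is at (333,280). The level lies in the case. The tape is still drawn and hooked, with its red lock down.

```bash
python3 -c "
from h import *
import pickle
o,i=pickle.load(open('pics/p1.pkl','rb'))
a=onz('',327,195,.014,i);b=onz('',330,248,.014,i);t=onz('',333,280,.012,i);print(a,b,t,(a+b)/2)
d=t-a;print(np.degrees(np.arctan2(d[1],d[0])),np.hypot(d[0],d[1]))
im=cv2.imread('pics/p1.png');hsv=cv2.cvtColor(im,cv2.COLOR_BGR2HSV)
for n,hs,z in(('hex',[(449,119),(497,121),(475,250),(434,248)],.024),('box',[(577,168),(640,175),(610,285),(554,281)],.030)):
  W=np.array([onz('',*k,z,i)[:2] for k in hs]);print(n,W.round(4).tolist(),W.mean(0).round(4))
"
```

```text
[0.43323614 0.1300833  0.014     ] [0.4803577  0.13530922 0.014     ] [0.51163776 0.13984612 0.012     ] [0.45679692 0.13269626 0.014     ]
7.09810869909489 0.0790071343631197
hex [[0.3664, 0.2206], [0.366, 0.2578], [0.4721, 0.2585], [0.4721, 0.2234]] [0.4191 0.2401]
box [[0.3978, 0.3247], [0.4006, 0.3756], [0.4957, 0.3775], [0.4945, 0.3286]] [0.4472 0.3516]
```

```bash
python3 -m pendant '{"linear":[[0.1,0.03,-0.4],[0.17,0.06,-0.8],[0.17,0.06,-1]],"rot":[[0,0,0.011],[0,0,0.011],[0,0,0.011]],"hand":[1,1,1]}' >/dev/null
python3 -m pendant '{"linear":[[0,0,-0.4],[0,0,-0.8],[0,0,-1]],"rot":[[0,0,0],[0,0,0],[0,0,0]],"hand":[1,1,1]}' >/dev/null
python3 -m pendant '{"linear":[[0,0,-0.15],[0,0,-0.22],[0,0,-0.22],[0,0,-0.22],[0,0,-0.22],[0,0,-0.22],[0,0,-0.22],[0,0,-0.22],[0,0,-0.22],[0,0,-0.22],[0,0,-0.22],[0,0,-0.22],[0,0,-0.22]],"rot":[[0,0,0],[0,0,0],[0,0,0],[0,0,0],[0,0,0],[0,0,0],[0,0,0],[0,0,0],[0,0,0],[0,0,0],[0,0,0],[0,0,0],[0,0,0]],"hand":[1,1,1,0,0,0,0,0,0,0,0,0,0]}' 60
python3 -m pendant '{"linear":[[0,0,0.1],[0,0,0.3],[0,0,0.7],[0,0,1],[0,0,1]],"rot":[[0,0,0],[0,0,0],[0,0,0],[0,0,0],[0,0,0]],"hand":[0,0,0,0,0]}'
```

```text
t: 22.9
ee_pos: [0.4567, 0.1344, 0.0201]
orientation: [-3.138, 0.001, -3.018]
contact_force: [-0.8, -2.4, 6.2]
opening: 0.234
grasp_force: 59.3
t: 23.4
ee_pos: [0.4588, 0.1357, 0.1233]
orientation: [-3.138, 0.008, -3.017]
contact_force: [-0.0, -0.1, -1.5]
opening: 0.239
grasp_force: 59.4
```

```bash
python3 -m pendant '{"linear":[[0.1,-0.2,0.2],[0.2,-0.6,0.3],[0.24,-1,0.3]],"rot":[[0,0,-0.004],[0,0,-0.008],[0,0,-0.011]],"hand":[0,0,0]}' >/dev/null
python3 -m pendant '{"linear":[[0.08,-0.33,0],[0.16,-0.66,0],[0.24,-1,0]],"rot":[[0,0,0],[0,0,0],[0,0,0]],"hand":[0,0,0]}' >/dev/null
python3 -m pendant '{"linear":[[0.08,-0.33,0],[0.16,-0.66,0],[0.24,-1,0]],"rot":[[0,0,0],[0,0,0],[0,0,0]],"hand":[0,0,0]}' >/dev/null
python3 -m pendant '{"linear":[[0.08,-0.33,0],[0.16,-0.66,0],[0.22,-1,0],[0.22,-1,0]],"rot":[[0,0,0],[0,0,0],[0,0,0],[0,0,0]],"hand":[0,0,0,0]}' >/dev/null
python3 -m pendant '{"linear":[[0,-0.29,0],[0,-0.29,0],[0,-0.29,-0.3],[0,-0.29,-0.7],[0,-0.29,-1],[0,-0.29,-1],[0,-0.29,-1]],"rot":[[0,0,0],[0,0,0],[0,0,0],[0,0,0],[0,0,0],[0,0,0],[0,0,0]],"hand":[0,0,0,0,0,0,0]}'
```

```text
t: 25.4
ee_pos: [0.5498, -0.2936, 0.049]
orientation: [-3.14, -0.001, -3.086]
contact_force: [0.1, 0.7, -1.7]
opening: 0.234
grasp_force: 59.4
```

```bash
python3 -m pendant '{"linear":[[0,0,-0.1],[0,0,-0.2],[0,0,-0.21],[0,0,-0.21],[0,0,-0.21],[0,0,-0.21],[0,0,0],[0,0,0.3],[0,0,0.6],[0,0,1]],"rot":[[0,0,0],[0,0,0],[0,0,0],[0,0,0],[0,0,0],[0,0,0],[0,0,0],[0,0,0],[0,0,0],[0,0,0]],"hand":[0,0,0,0.45,0.45,0.45,0.45,0.45,0.45,0.45]}'
python3 -m pendant '{"linear":[[-0.08,0.33,0.2],[-0.16,0.66,0.4],[-0.24,1,0.5]],"rot":[[0,0,0],[0,0,0],[0,0,0]],"hand":[1,1,1]}'>/dev/null
python3 -m pendant '{"linear":[[-0.08,0.33,0.2],[-0.16,0.66,0.35],[-0.24,1,0.35]],"rot":[[0,0,0],[0,0,0],[0,0,0]],"hand":[1,1,1]}'>/dev/null
python3 -m pendant '{"linear":[[-0.08,0.33,0],[-0.16,0.66,0],[-0.24,1,0]],"rot":[[0,0,0],[0,0,0],[0,0,0]],"hand":[1,1,1]}'>/dev/null
python3 -m pendant '{"linear":[[-0.08,0.33,0],[-0.16,0.66,0],[-0.24,1,0]],"rot":[[0,0,0],[0,0,0],[0,0,0]],"hand":[1,1,1]}'>/dev/null
python3 -m pendant '{"linear":[[-0.08,0.33,0],[-0.16,0.66,0],[-0.24,1,0],[-0.24,1,0]],"rot":[[0,0,-0.0067],[0,0,-0.0067],[0,0,-0.0067],[0,0,-0.0067]],"hand":[1,1,1,1]}'>/dev/null
python3 -m pendant '{"linear":[[-0.08,0.33,0],[-0.08,0.33,0],[-0.08,0.33,0],[-0.08,0.33,0]],"rot":[[0,0,0],[0,0,0],[0,0,0],[0,0,0]],"hand":[1,1,1,1]}'
python3 -c "
from h import *
find('wrist','hexset',(.42,.24),.075,save='x1')"
```

```text
t: 26.4
ee_pos: [0.5494, -0.2941, 0.1498]
orientation: [-3.14, -0.001, -3.086]
contact_force: [0.7, -0.0, -0.3]
opening: 0.448
grasp_force: 0.0
t: 28.4
ee_pos: [0.4226, 0.2374, 0.2344]
orientation: [-3.138, 0.0, -3.13]
contact_force: [-0.3, -0.1, 0.0]
opening: 0.999
grasp_force: 0.0
wrist hexset centre [0.4187 0.2427] size 109 36 yaw 0.2 px [329. 198.] t 28.4 tcp [0.4226 0.2374 0.2344] toolyaw -179.3
```

```bash
python3 -m pendant '{"linear":[[-0.03,0.05,-0.4],[-0.03,0.05,-0.8],[-0.03,0.05,-1]],"rot":[[0,0,0],[0,0,0],[0,0,0]],"hand":[1,1,1]}' >/dev/null
python3 -m pendant '{"linear":[[0,0,-0.4],[0,0,-0.8],[0,0,-1]],"rot":[[0,0,0],[0,0,0],[0,0,0]],"hand":[1,1,1]}' >/dev/null
python3 -m pendant '{"linear":[[0,0,-0.1],[0,0,-0.145],[0,0,-0.145],[0,0,-0.145],[0,0,-0.145],[0,0,-0.145],[0,0,-0.145],[0,0,-0.145],[0,0,-0.145],[0,0,-0.145],[0,0,-0.145]],"rot":[[0,0,0],[0,0,0],[0,0,0],[0,0,0],[0,0,0],[0,0,0],[0,0,0],[0,0,0],[0,0,0],[0,0,0],[0,0,0]],"hand":[1,1,1,0,0,0,0,0,0,0,0]}' 60
python3 -m pendant '{"linear":[[0,0,0.1],[0,0,0.3],[0,0,0.7],[0,0,1],[0,0,1]],"rot":[[0,0,0],[0,0,0],[0,0,0],[0,0,0],[0,0,0]],"hand":[0,0,0,0,0]}'
```

```text
t: 30.15
ee_pos: [0.4199, 0.2438, 0.0207]
orientation: [-3.139, 0.002, -3.129]
contact_force: [-0.3, -2.5, 6.3]
opening: 0.408
grasp_force: 61.4
t: 30.65
ee_pos: [0.4212, 0.2452, 0.1236]
orientation: [-3.141, 0.007, -3.129]
contact_force: [0.5, 0.3, -2.0]
opening: 0.409
grasp_force: 60.6
```

```bash
python3 -m pendant '{"linear":[[0.1,-0.2,0.2],[0.2,-0.6,0.3],[0.24,-1,0.3]],"rot":[[0,0,0.003],[0,0,0.0067],[0,0,0.0067]],"hand":[0,0,0]}' >/dev/null
python3 -m pendant '{"linear":[[0.08,-0.33,0],[0.16,-0.66,0],[0.24,-1,0]],"rot":[[0,0,0],[0,0,0],[0,0,0]],"hand":[0,0,0]}' >/dev/null
python3 -m pendant '{"linear":[[0.08,-0.33,0],[0.16,-0.66,0],[0.24,-1,0]],"rot":[[0,0,0],[0,0,0],[0,0,0]],"hand":[0,0,0]}' >/dev/null
python3 -m pendant '{"linear":[[0.08,-0.33,0],[0.16,-0.66,0],[0.24,-1,0]],"rot":[[0,0,0],[0,0,0],[0,0,0]],"hand":[0,0,0]}' >/dev/null
python3 -m pendant '{"linear":[[0.08,-0.33,0],[0.16,-0.66,0],[0.22,-1,0]],"rot":[[0,0,0],[0,0,0],[0,0,0]],"hand":[0,0,0]}' >/dev/null
python3 -m pendant '{"linear":[[0,-0.33,0],[0,-0.66,0],[0,-0.98,0],[0,-0.98,0],[0,-0.98,0],[0,-0.98,-0.3],[0,-0.98,-0.7],[0,-0.98,-1],[0,-0.98,-1],[0,-0.98,-1]],"rot":[[0,0,0],[0,0,0],[0,0,0],[0,0,0],[0,0,0],[0,0,0],[0,0,0],[0,0,0],[0,0,0],[0,0,0]],"hand":[0,0,0,0,0,0,0,0,0,0]}'
```

```text
t: 33.15
ee_pos: [0.5375, -0.3528, 0.05]
orientation: [-3.14, -0.0, -3.085]
contact_force: [-0.2, -0.3, -0.5]
opening: 0.408
grasp_force: 60.6
```

```bash
python3 -m pendant '{"linear":[[0,0,-0.1],[0,0,-0.2],[0,0,-0.21],[0,0,-0.21],[0,0,-0.21],[0,0,-0.21],[0,0,0],[0,0,0.3],[0,0,0.6],[0,0,1]],"rot":[[0,0,0],[0,0,0],[0,0,0],[0,0,0],[0,0,0],[0,0,0],[0,0,0],[0,0,0],[0,0,0],[0,0,0]],"hand":[0,0,0,0.55,0.55,0.55,0.55,0.55,0.55,0.55]}'
python3 -m pendant '{"linear":[[-0.05,0.33,0.2],[-0.1,0.66,0.4],[-0.13,1,0.5]],"rot":[[0,0,0],[0,0,0],[0,0,0]],"hand":[1,1,1]}'>/dev/null
python3 -m pendant '{"linear":[[-0.05,0.33,0.2],[-0.1,0.66,0.35],[-0.13,1,0.35]],"rot":[[0,0,0],[0,0,0],[0,0,0]],"hand":[1,1,1]}'>/dev/null
python3 -m pendant '{"linear":[[-0.05,0.33,0],[-0.1,0.66,0],[-0.13,1,0]],"rot":[[0,0,0],[0,0,0],[0,0,0]],"hand":[1,1,1]}'>/dev/null
python3 -m pendant '{"linear":[[-0.05,0.33,0],[-0.1,0.66,0],[-0.13,1,0]],"rot":[[0,0,0],[0,0,0],[0,0,0]],"hand":[1,1,1]}'>/dev/null
python3 -m pendant '{"linear":[[-0.05,0.33,0],[-0.1,0.66,0],[-0.13,1,0]],"rot":[[0,0,0],[0,0,0],[0,0,0]],"hand":[1,1,1]}'>/dev/null
python3 -m pendant '{"linear":[[-0.05,0.33,0],[-0.1,0.66,0],[-0.13,1,0]],"rot":[[0,0,0],[0,0,0],[0,0,0]],"hand":[1,1,1]}'>/dev/null
python3 -m pendant '{"linear":[[-0.05,0.33,0],[-0.1,0.66,0],[-0.12,1,0],[-0.12,1,0],[-0.12,1,0],[-0.12,1,0]],"rot":[[0,0,0],[0,0,0],[0,0,0],[0,0,0],[0,0,0],[0,0,0]],"hand":[1,1,1,1,1,1]}'
python3 -c "
from h import *
find('wrist','screwbox',(.449,.3516),.07,save='b1')"
```

```text
t: 34.15
ee_pos: [0.5364, -0.3543, 0.1503]
orientation: [-3.14, -0.001, -3.087]
contact_force: [0.8, 0.1, -0.2]
opening: 0.552
grasp_force: 0.0
t: 36.55
ee_pos: [0.4478, 0.3444, 0.2349]
orientation: [-3.138, 0.001, -3.088]
contact_force: [0.2, -0.5, -0.3]
opening: 1.001
grasp_force: 0.0
wrist screwbox centre [0.4477 0.3527] size 97 50 yaw -0.3 px [333. 206.] t 36.55 tcp [0.4478 0.3444 0.2349] toolyaw -176.9
```

```bash
python3 -m pendant '{"linear":[[0,0.08,-0.4],[0,0.08,-0.8],[0,0.08,-1]],"rot":[[0,0,-0.0094],[0,0,-0.0094],[0,0,-0.0094]],"hand":[1,1,1]}' >/dev/null
python3 -m pendant '{"linear":[[0,0,-0.4],[0,0,-0.8],[0,0,-1]],"rot":[[0,0,0],[0,0,0],[0,0,0]],"hand":[1,1,1]}' >/dev/null
python3 -m pendant '{"linear":[[0,0,-0.05],[0,0,-0.1],[0,0,-0.1],[0,0,-0.1],[0,0,-0.1],[0,0,-0.1],[0,0,-0.1],[0,0,-0.1],[0,0,-0.1],[0,0,-0.1],[0,0,-0.1]],"rot":[[0,0,0],[0,0,0],[0,0,0],[0,0,0],[0,0,0],[0,0,0],[0,0,0],[0,0,0],[0,0,0],[0,0,0],[0,0,0]],"hand":[1,1,1,0,0,0,0,0,0,0,0]}' 60
python3 -m pendant '{"linear":[[0,0,0.1],[0,0,0.3],[0,0,0.7],[0,0,1],[0,0,1]],"rot":[[0,0,0],[0,0,0],[0,0,0],[0,0,0],[0,0,0]],"hand":[0,0,0,0,0]}'
```

```text
t: 38.3
ee_pos: [0.4479, 0.3541, 0.026]
orientation: [-3.139, 0.002, 3.137]
contact_force: [-0.1, -1.3, 6.2]
opening: 0.548
grasp_force: 64.2
t: 38.8
ee_pos: [0.4486, 0.3558, 0.1292]
orientation: [3.14, 0.006, 3.138]
contact_force: [0.3, 0.7, -2.2]
opening: 0.548
grasp_force: 63.4
```

```bash
python3 -m pendant '{"linear":[[0.1,-0.2,0.2],[0.14,-0.6,0.3],[0.14,-1,0.3]],"rot":[[0,0,0.004],[0,0,0.0094],[0,0,0.0094]],"hand":[0,0,0]}' >/dev/null
python3 -m pendant '{"linear":[[0.05,-0.33,0],[0.1,-0.66,0],[0.14,-1,0]],"rot":[[0,0,0],[0,0,0],[0,0,0]],"hand":[0,0,0]}' >/dev/null
python3 -m pendant '{"linear":[[0.05,-0.33,0],[0.1,-0.66,0],[0.14,-1,0]],"rot":[[0,0,0],[0,0,0],[0,0,0]],"hand":[0,0,0]}' >/dev/null
python3 -m pendant '{"linear":[[0.05,-0.33,0],[0.1,-0.66,0],[0.14,-1,0]],"rot":[[0,0,0],[0,0,0],[0,0,0]],"hand":[0,0,0]}' >/dev/null
python3 -m pendant '{"linear":[[0.05,-0.33,0],[0.1,-0.66,0],[0.14,-1,0]],"rot":[[0,0,0],[0,0,0],[0,0,0]],"hand":[0,0,0]}' >/dev/null
python3 -m pendant '{"linear":[[0.05,-0.33,0],[0.13,-0.66,0],[0.13,-0.76,0],[0.13,-0.76,0],[0.13,-0.76,0],[0.13,-0.76,-0.3],[0.13,-0.76,-0.7],[0.13,-0.76,-1],[0.13,-0.76,-1],[0.13,-0.76,-1]],"rot":[[0,0,0],[0,0,0],[0,0,0],[0,0,0],[0,0,0],[0,0,0],[0,0,0],[0,0,0],[0,0,0],[0,0,0]],"hand":[0,0,0,0,0,0,0,0,0,0]}'
```

```text
t: 41.3
ee_pos: [0.5304, -0.2207, 0.0555]
orientation: [-3.14, 0.0, -3.084]
contact_force: [0.7, 0.6, -1.0]
opening: 0.547
grasp_force: 63.1
```

```bash
python3 -m pendant '{"linear":[[0,0,-0.1],[0,0,-0.2],[0,0,-0.21],[0,0,-0.21],[0,0,-0.21],[0,0,-0.21],[0,0,0],[0,0,0.3],[0,0,0.6],[0,0,1]],"rot":[[0,0,0],[0,0,0],[0,0,0],[0,0,0],[0,0,0],[0,0,0],[0,0,0],[0,0,0],[0,0,0],[0,0,0]],"hand":[0,0,0,0.64,0.64,0.64,0.64,0.64,0.64,0.64]}'
python3 -m pendant '{"linear":[[0,0.3,0.3],[0,0.6,0.6],[0,0.9,1]],"rot":[[0,0,0],[0,0,0],[0,0,0]],"hand":[0,0,0]}'>/dev/null
python3 -m pendant '{"linear":[[0,0.3,0.3],[0,0.6,0.6],[0,0.9,1],[0,1,1],[0,1,1]],"rot":[[0,0,0],[0,0,0],[0,0,0],[0,0,0],[0,0,0]],"hand":[0,0,0,0,0]}'
python3 -c "
from h import *
im,i,o=shot('top','t7');im2,_,_=shot('scene','s7')
a=cv2.resize(im[140:300,140:480,::-1],None,fx=2.3,fy=2.3,interpolation=2);b=cv2.resize(im2[110:260,150:350,::-1],None,fx=1.5,fy=1.5)
c=np.zeros((a.shape[0]+b.shape[0],a.shape[1],3),np.uint8);c[:a.shape[0]]=a;c[a.shape[0]:,:b.shape[1]]=b;cv2.imwrite('pics/v7.png',c);print(c.shape)"
```

```text
t: 42.3
ee_pos: [0.5294, -0.2222, 0.1554]
orientation: [-3.14, -0.001, -3.086]
contact_force: [-0.1, -0.7, -0.4]
opening: 0.637
grasp_force: 0.0
t: 43.1
ee_pos: [0.5305, -0.0297, 0.356]
orientation: [-3.137, 0.002, -3.082]
contact_force: [0.9, -0.5, -1.2]
opening: -0.0
grasp_force: 0.0
(593, 782, 3)
```

View pics/v7.png

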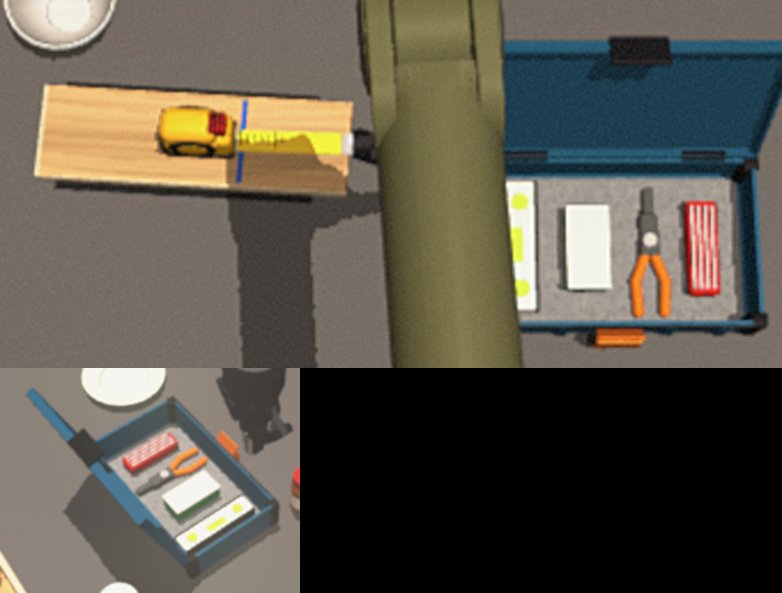

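All four tools lie inside the case, and the tape is drawn, hooked and locked past the mark. Next I'll work out the lid angle and the arc that closes it.

Run:
```python
from h import *
ya=np.radians(3.1);ex=np.array([np.cos(ya),np.sin(ya),0]);ey=np.array([-np.sin(ya),np.cos(ya),0]);ez=np.array([0,0,1.])
h=np.array([.533,-.249,0])+.095*ex+.062*ez;print("hinge",h.round(4))
for th in(1.5,1.57,1.65,1.75,1.85):
    print(th,[pix("top",h+y*ey+.192*(-np.cos(th)*ex+np.sin(th)*ez)).round(1).tolist() for y in(.161,-.161)])
print("can",onz("top",331,143,.15).round(3))
for th in(1.9,1.75,1.6,1.5,1.4,1.3,1.2,1.1,1,.9,.8,.7,.6,.5,.4,.3,.25,.2,.15,.1,.05,0):
    s=.165+.015*(1-th/1.6) if th<1.6 else .165
    T=h+s*(-np.cos(th)*ex+np.sin(th)*ez)+.015*(np.sin(th)*ex+np.cos(th)*ez)+.011*ex+.017*ez
    print(th,T.round(3).tolist())
```

```text
hinge [ 0.6279 -0.2439  0.062 ]
1.5 [[348.4, 192.3], [489.8, 192.4]]
1.57 [[348.3, 186.6], [489.5, 186.7]]
1.65 [[348.3, 180.2], [489.0, 180.3]]
1.75 [[348.1, 172.6], [488.2, 172.7]]
1.85 [[347.9, 165.5], [487.2, 165.6]]
can [ 0.762 -0.04   0.15 ]
1.9 [0.706, -0.24, 0.23]
1.75 [0.683, -0.241, 0.239]
1.6 [0.659, -0.242, 0.243]
1.5 [0.642, -0.243, 0.246]
1.4 [0.625, -0.244, 0.246]
1.3 [0.608, -0.245, 0.245]
1.2 [0.592, -0.246, 0.242]
1.1 [0.575, -0.247, 0.237]
1 [0.559, -0.248, 0.231]
0.9 [0.544, -0.248, 0.223]
0.8 [0.53, -0.249, 0.213]
0.7 [0.516, -0.25, 0.202]
0.6 [0.504, -0.251, 0.19]
0.5 [0.492, -0.251, 0.176]
0.4 [0.483, -0.252, 0.161]
0.3 [0.474, -0.252, 0.146]
0.25 [0.471, -0.252, 0.137]
0.2 [0.468, -0.253, 0.129]
0.15 [0.465, -0.253, 0.121]
0.1 [0.462, -0.253, 0.112]
0.05 [0.461, -0.253, 0.103]
0 [0.459, -0.253, 0.094]
```

```bash
python3 -m pendant '{"linear":[[0.3,-0.3,0],[0.6,-0.6,0],[0.9,-0.9,0],[1,-1,0]],"rot":[[0,0,0],[0,0,0],[0,0,0],[0,0,0]],"hand":[0,0,0,0]}'>/dev/null
python3 -m pendant '{"linear":[[0.3,-0.3,0],[0.6,-0.6,0],[0.9,-0.9,0],[1,-1,0]],"rot":[[0,0,0],[0,0,0],[0,0,0],[0,0,0]],"hand":[0,0,0,0]}'>/dev/null
python3 -m pendant '{"linear":[[0.15,-0.15,0],[0.15,-0.15,0],[0.15,-0.15,0],[0.15,-0.15,-0.3],[0.15,-0.15,-0.7],[0.15,-0.15,-1],[0.15,-0.15,-1]],"rot":[[0,0,0],[0,0,0],[0,0,0],[0,0,0],[0,0,0],[0,0,0],[0,0,0]],"hand":[0,0,0,0,0,0,0]}'
python3 -m pendant '{"linear":[[0,0,-0.15],[0,0,-0.3],[0,0,-0.3],[0,0,-0.3],[0,0,-0.3]],"rot":[[0,0,0],[0,0,0],[0,0,0],[0,0,0],[0,0,0]],"hand":[0,0,0,0,0]}'
```

```text
t: 44.7
ee_pos: [0.742, -0.2478, 0.2492]
orientation: [-3.14, -0.009, -3.086]
contact_force: [-0.5, -0.6, -0.2]
opening: -0.002
grasp_force: 0.0
t: 45.2
ee_pos: [0.7456, -0.2473, 0.226]
orientation: [-3.139, 0.002, -3.087]
contact_force: [0.7, 1.1, -0.0]
opening: 0.001
grasp_force: 0.0
```

```bash
python3 -m pendant '{"linear":[[-0.15,0,0],[-0.3,0,0],[-0.4,0,0.03],[-0.52,0,0.07],[-0.64,0,0.11],[-0.76,0,0.15],[-0.88,0,0.18],[-1,0,0.2],[-1,0,0.2]],"rot":[[0,0,0],[0,0,0],[0,0,0],[0,0,0],[0,0,0],[0,0,0],[0,0,0],[0,0,0],[0,0,0]],"hand":[0,0,0,0,0,0,0,0,0]}'
python3 -m pendant '{"linear":[[-0.12,0,0.01],[-0.24,-0.01,0.01],[-0.36,-0.02,0],[-0.48,-0.03,-0.02],[-0.6,-0.03,-0.05],[-0.72,-0.04,-0.09],[-0.86,-0.05,-0.14],[-1,-0.05,-0.22]],"rot":[[0,0,0],[0,0,0],[0,0,0],[0,0,0],[0,0,0],[0,0,0],[0,0,0],[0,0,0]],"hand":[0,0,0,0,0,0,0,0]}'
python3 -m pendant '{"linear":[[-0.15,0,-0.1],[-0.29,0,-0.21],[-0.41,0,-0.33],[-0.53,0,-0.47],[-0.62,0,-0.62],[-0.71,0,-0.77],[-0.77,0,-0.94],[-0.77,0,-0.94],[-0.77,0,-0.94]],"rot":[[0,0,0],[0,0,0],[0,0,0],[0,0,0],[0,0,0],[0,0,0],[0,0,0],[0,0,0],[0,0,0]],"hand":[0,0,0,0,0,0,0,0,0]}'
```

```text
t: 46.1
ee_pos: [0.644, -0.248, 0.2459]
orientation: [-3.137, 0.0, -3.087]
contact_force: [-0.1, -0.7, 0.3]
opening: 0.001
grasp_force: 0.0
t: 46.9
ee_pos: [0.5454, -0.2525, 0.2232]
orientation: [-3.138, 0.002, -3.086]
contact_force: [0.1, 0.5, 0.1]
opening: -0.003
grasp_force: 0.3
t: 47.8
ee_pos: [0.4686, -0.2523, 0.1293]
orientation: [-3.139, 0.001, -3.086]
contact_force: [0.4, 0.6, 0.1]
opening: -0.001
grasp_force: 0.1
```

```bash
python3 -m pendant '{"linear":[[-0.02,0,-0.07],[-0.04,0,-0.14],[-0.05,0,-0.2],[-0.06,0,-0.24]],"rot":[[0,0,0],[0,0,0],[0,0,0],[0,0,0]],"hand":[0,0,0,0]}'
python3 -m pendant '{"linear":[[0,0,-0.03],[0,0,-0.06],[0,0,-0.09],[0,0,-0.09]],"rot":[[0,0,0],[0,0,0],[0,0,0],[0,0,0]],"hand":[0,0,0,0]}'
python3 -m pendant '{"linear":[[0,0,-0.02],[0,0,-0.04],[0,0,-0.06],[0,0,-0.06],[0,0,-0.06]],"rot":[[0,0,0],[0,0,0],[0,0,0],[0,0,0],[0,0,0]],"hand":[0,0,0,0,0]}'
```

```text
t: 48.2
ee_pos: [0.463, -0.2526, 0.1051]
orientation: [-3.138, 0.002, -3.086]
contact_force: [0.8, -0.6, 8.9]
opening: 0.0
grasp_force: 4.7
t: 48.6
ee_pos: [0.4616, -0.2522, 0.0951]
orientation: [-3.14, -0.001, -3.087]
contact_force: [-1.0, -0.3, 0.6]
opening: 0.003
grasp_force: 0.2
t: 49.1
ee_pos: [0.4621, -0.2524, 0.0936]
orientation: [-3.137, -0.004, -3.087]
contact_force: [-13.0, 5.1, 34.4]
opening: -0.001
grasp_force: 17.6
```

The force rose to 8.9 N, dropped, then met a hard stop, so the catch has snapped. I'll retreat and check.

```bash
python3 -m pendant '{"linear":[[0,0,0.1],[0,0,0.3],[0,0,0.6],[0,0,1]],"rot":[[0,0,0],[0,0,0],[0,0,0],[0,0,0]],"hand":[0,0,0,0]}'>/dev/null
python3 -m pendant '{"linear":[[0,0.3,0.2],[0,0.6,0.5],[0,0.9,0.8],[0,1,1]],"rot":[[0,0,0],[0,0,0],[0,0,0],[0,0,0]],"hand":[0,0,0,0]}'>/dev/null
python3 -m pendant '{"linear":[[0,0.3,0],[0,0.6,0],[0,0.9,0],[0,1,0],[0,1,0],[0,1,0],[0,1,0],[0,1,0]],"rot":[[0,0,0],[0,0,0],[0,0,0],[0,0,0],[0,0,0],[0,0,0],[0,0,0],[0,0,0]],"hand":[0,0,0,0,0,0,0,0]}'
python3 - <<'E'
from h import *
ya=np.radians(3.1);ex=np.array([np.cos(ya),np.sin(ya),0]);ey=np.array([-np.sin(ya),np.cos(ya),0]);c=np.array([.533,-.249,0])
im,i,o=shot("top","t9");hsv=cv2.cvtColor(im,cv2.COLOR_RGB2HSV)
m=cv2.inRange(hsv,(95,110,30),(118,255,255));m[:140]=0;m[:,:335]=0;ys,xs=np.nonzero(m)
print("blue px bounds",xs.min(),xs.max(),ys.min(),ys.max())
print("shut lid exp",[pix("top",c+x*ex+y*ey+[0,0,.077]).round(0).tolist() for x in(-.097,.095) for y in(.161,-.161)])
y=cv2.inRange(hsv,(24,150,150),(33,255,255))[175:230,150:310];ys,xs=np.nonzero(y);print("yellow x",xs.min()+150,xs.max()+150)
old=cv2.cvtColor(cv2.imread("pics/t7.png"),cv2.COLOR_BGR2RGB)
d=np.abs(im[170:230,150:280].astype(int)-old[170:230,150:280]).max(2);print("tape area changed px",(d>60).sum())
E
```

```text
t: 50.7
ee_pos: [0.462, -0.0537, 0.2898]
orientation: [-3.14, 0.0, -3.089]
contact_force: [0.0, 1.1, 0.6]
opening: 0.0
grasp_force: 0.0
blue px bounds 345 473 207 284
shut lid exp [[345.0, 281.0], [474.0, 281.0], [344.0, 207.0], [470.0, 207.0]]
yellow x 212 287
tape area changed px 834
```

Run:
```python
from h import *
for f in("t7","t9"):
    hsv=cv2.cvtColor(cv2.imread(f"pics/{f}.png"),cv2.COLOR_BGR2HSV)[170:230,150:310]
    r=cv2.inRange(hsv,(0,150,60),(6,255,255))|cv2.inRange(hsv,(172,150,60),(180,255,255));ys,xs=np.nonzero(r);print(f,"red lock",xs.mean()+150,ys.mean()+170,len(xs))
print(arm.close_job())
```

```text
t7 red lock 234.08928571428572 193.35714285714286 56
t9 red lock 234.12280701754386 193.43859649122805 57
the job is handed in; nothing more can be done
None
```

I handed the job in at about 51 s. The tape is hooked over the board's end, drawn just past the mark and locked, and the level, pliers, hex set and screw box are in the case with its lid latched. There was no screwdriver in this run, and I left the kitchen things alone.

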